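# Seat the tapered hose adapter in the dust tub's inlet port

## Task

Three grey hose fittings stand on the storeroom bench. Take the one that matches the flared inlet port on the lid of the dust tub - the tall adapter with a straight collar on top and a tapered lower half - and lower it, narrow end down, into the port until its taper sits fully home and upright, then let go. Set it in rather than dropping it, and leave the other two fittings standing where they are.

Things in the scene. Friction and masses are not known exactly. Their poses are not given: they have to be found in the camera images.
- adapter: Grey hose adapter, loose, ~90 g, upright on its narrow end, 110 mm tall: lower 50 mm a cone from 34 mm diameter (foot) to 52 mm, upper 60 mm a straight collar 52 mm across, hollow (3.5 mm wall). Origin: centre of the foot; z up its axis; yaw is immaterial. Grip it across the collar's upper part: the collar stays above the port. It starts 100 mm or more from the other fittings (between centres).
- port (a point): Centre of the inlet port's mouth at rim level (152 mm above the bench), z up. Black neck 52 mm high, 68 mm across, off-centre on the lid of a round grey tub (170 mm across, lid 100 mm high, fixed). Inside: a 60 mm flare, then the adapter's matching cone. Fully home, the foot is about 46 mm below the rim; a 5-10 N push helps. The low 48 mm bolted cap on the lid is not the port.
- sleeve: Bystander fitting: straight grey plastic tube, loose, 52 mm across and 70 mm tall, open at both ends, standing upright, no taper. Origin: centre of its lower end. Leave it standing where it is.
- nozzle: Bystander fitting: slender grey plastic nozzle, loose, 100 mm tall, standing on its wide end (48 mm across) and narrowing upward to 26 mm at its top. Origin: centre of its wide lower end. Leave it standing where it is.

How it is judged:
On the way:
1. the adapter's foot is at least 15 mm below the port's rim, within 15 mm of its centre, while the fingers still hold it (z of adapter in the frame of port below -0.015 m and horizontal distance between adapter and port below 0.015 m and contact force between the fingers and adapter above 0.3 N), for 0.1 s.
At the end, for the whole second after the job is handed in: The adapter sits at rest, released, in the port: foot at least 36 mm below the rim (46 is fully home), foot within 10 mm of the port's centre, upright within 10 degrees; the sleeve and the nozzle still stand (within 17 degrees) within 40 mm of where they started (z of adapter in the frame of port below -0.036 m and horizontal distance between adapter and port below 0.01 m and angle between adapter's own z axis and vertical below 0.175 rad and linear speed of adapter below 0.02 m/s and distance of each of sleeve, nozzle from where it was at the start of the episode below 0.04 m and angle between each of sleeve, nozzle's own z axis and vertical below 0.3 rad); the robot touches nothing.
It fails at once if the straight sleeve is knocked over or moved more than 40 mm (distance of sleeve from where it was at the start of the episode above 0.04 m or angle between sleeve's own z axis and vertical above 0.3 rad).
It fails at once if the slender nozzle is knocked over or moved more than 40 mm (distance of nozzle from where it was at the start of the episode above 0.04 m or angle between nozzle's own z axis and vertical above 0.3 rad).
It also fails if it takes over 42 s, if anything falls off the work surface, if the arm or the gripper's body presses on something with over 40 N, if the wrist force passes 120 N, or if a joint passes its speed limit or range.

## Robot

A 7-joint arm with a two-finger parallel gripper is mounted at the origin on the work surface. World frame = base frame: x ahead of the robot, y to its left, z up, the work surface at z = 0. Lengths are in m, angles in rad, forces in N, time in s.
With the tool pointing down it reaches from about 0.4 to 0.85 m from the base axis. Payload 4.5 kg.
Tool frame: the origin (TCP) lies on the centre line of the jaws, within the pads' length; the fingertips stand 22 mm ahead of it and the grasp point (between the pads) lies 3 mm ahead of it (tips_ahead is the distance from the TCP to the fingertips, in m); z points along the fingers, y is the direction in which the jaws open and shut (so a half turn about z gives the same grasp; the last joint's range is limited). The gripper opens to 88 mm and grips with 3 to 60 N. Pads are 18 mm wide; open, the fingers measure 123 mm over their backs; the gripper's body (75 mm by 187 mm) begins 45 mm behind the grasp point.
Start: joints at [-1.185, 0.689, -0.195, 1.565, 0.157, 0.902, -0.215], TCP at [0.215, 0.587, 0.224] pointing down, gripper open.
Joint ranges: [-3.01, 3.01], [-0.46, 2.08], [-1.47, 1.51], [0.13, 2.56], [-1, 4.14], [0.04, 2.09], [-2.66, 2.66]. Speed limits (rad/s): [2.57, 2.57, 3.14, 3.14, 3.14, 3.14, 3.14].

## Interface

Orientations are given as a unit quaternion [x, y, z, w].
In Python, from bench import * gives the robot as it stands. The module is installed in compiled form; this text tells all that it offers.
- The arm moves only by the tool apply_moves, never from a script. Its argument "moves" is text: rows parted by semicolons, each of 5 numbers parted by spaces: the shift along the tool's x, y, z in units of 0.06 m (1.0 is 0.06 m), then the turn about the tool's z in units of 5 degrees (1.0 is 5 degrees), then the opening, from 0 (shut) to 1 (fully open). A call has 1 to 20 rows; each row shifts and turns the commanded pose from where the row before left it, along the tool's axes as they then stand; what a row does not reach is not made up. A row lasts 1/8 s, in which the tool goes at most 62.5 mm and 10.7 degrees, less where a joint would pass 70% of its speed; a pose out of reach is approached as far as the arm can. A call with a number of a shift or a turn outside -1 to 1 is refused whole. A call with a gripper value outside its range is refused whole. The fingers move at their own pace and stop on an object; the grip force is fixed at half the most. Time passes only in rows, so rows that do not move let the fingers close. It gives the time, the measured TCP pose, the force and the opening at its end, in the units of the state.
- read_state(): the state, without advancing time (a new reading comes with each control period).
- get_image(name): name is "scene" or "top"; returns a dict with "img" (400x640x3 uint8, red, green, blue), "vertical_fov" (degrees; the focal length in pixels is half the picture's height over the tangent of half this angle, whatever the lens; pixels are square), "cx", "cy" (the principal point, pixels), "dist" ([k1, k2, p1, p2, k3] as OpenCV has them; the pictures are not rectified), "R" (3x3) and "t" (3): a world point X has camera coordinates R X + t. Camera axes: x right, y down, z forward; pixel columns grow to the right and rows downward; lengths in m; the calibration is good to about 2 mm. A picture is of the moment at which its call begins. There is no depth.
- job_done(): hands the job in, once; it reports no verdict.
Trained networks look in the newest picture that a camera, given by its name, has taken for a name from the list of things; names that differ only in an ending like _2 or _b are one class to them, and where a whole thing is asked for, a point or a joint stands for the part that bears it (a point fixed in the world has none). Each returns a list of dicts, best first, with "score" (0 to 1); they miss things now and then, are a little off and sometimes report something else, mostly with a low value. They report only what shows in the picture. A call takes as long as a camera call.
- find_in(camera, thing): "box" ([left, top, right, bottom] in pixels, round what is visible of it).
- masks_of(camera, thing): "region" (400x640 bool, what is visible of it) and "box" ([left, top, right, bottom] in pixels, round what is visible of it).
The state is a dict: "time_s": time; "joint_positions": joint angles; "joint_velocities": joint speeds; "tau": joint torques, N m; "tool_pos": TCP position; "orientation": TCP orientation; "wrist_force": force on the tool from outside, world axes, zero at the start; "moment": the same for the moment, N m; "gripper_width": opening from 0.0 (shut) to 1.0 (fully open).
Only numpy, scipy, OpenCV 4.12 (cv2) and the standard library are available. Lean on these libraries where they do the work, as an engineer would, in place of code of your own. Each camera call takes 0.05 s, during which the arm holds its last target.

## Working session

There is one attempt and no reset: what is moved stays moved. The work goes in short steps, Python scripts to look and compute and a tool call to move; the robot and the scene stay as the last step left them, time stands still between calls to the robot, and variables do not carry over. Pictures are saved under pics/ and viewed, and the job is handed in when it is done.

Besides the shell and the picture viewer there is one more tool, called after "Emit:" as name(argument=value, ...) on one line, values as JSON. apply_moves: Moves the arm, as the interface text tells. Shifts and turns lie within -1 to 1; 1 stands for 0.06 m of shift or 5 degrees of turn. Its arguments: {"type":"object","properties":{"moves":{"type":"string"}},"required":["moves"]}

```bash
mkdir -p pics; cat > h.py <<'E'
from bench import *
import numpy as np, cv2
def K(d):
    f=200/np.tan(np.radians(d["vertical_fov"])/2)
    return np.array([[f,0,d["cx"]],[0,f,d["cy"]],[0,0,1.]])
def ray(d,u,v):
    p=cv2.undistortPoints(np.array([[[u,v]]],float),K(d),np.array(d["dist"],float))[0,0]
    R=np.array(d["R"]);t=np.array(d["t"])
    return -R.T@t, R.T@np.array([p[0],p[1],1.])
def atz(d,u,v,z):
    c,r=ray(d,u,v); return c+r*(z-c[2])/r[2]
def proj(d,X):
    R=np.array(d["R"]);t=np.array(d["t"])
    return cv2.projectPoints(np.array(X,float).reshape(-1,1,3),cv2.Rodrigues(R)[0],t,K(d),np.array(d["dist"],float))[0][:,0]
E
python3 - <<'E'
from h import *
s=read_state(); print({k:np.round(v,3) for k,v in s.items()})
for n in("scene","top"):
    d=get_image(n); cv2.imwrite(f"pics/{n}0.png",d["img"][:,:,::-1])
    print(n,d["vertical_fov"],d["cx"],d["cy"],d["dist"],"cam",-np.array(d["R"]).T@d["t"])
    for th in("adapter","sleeve","nozzle","port"):
        for r in find_in(n,th)[:3]: print(th,round(r["score"],2),np.round(r["box"],1))
E
```

```text
{'time_s': np.float64(0.0), 'joint_positions': array([-1.185,  0.69 , -0.195,  1.566,  0.157,  0.903, -0.215]), 'joint_velocities': array([ 0.   ,  0.   ,  0.001,  0.   , -0.001,  0.001, -0.001]), 'tau': array([-0.0000e+00, -5.2758e+01, -1.2670e+00, -1.5344e+01, -5.3000e-02,
        6.0000e-03,  0.0000e+00]), 'tool_pos': array([0.215, 0.586, 0.223]), 'orientation': array([ 0.175,  0.985, -0.001, -0.   ]), 'wrist_force': array([-0.446, -0.445,  0.198]), 'moment': array([ 0.017, -0.019, -0.034]), 'gripper_width': np.float64(1.002)}
scene 53.86649845399922 319.5986369741065 198.2892875963037 [-0.06241275  0.          0.          0.          0.        ] cam [ 1.04986649 -0.4382009   0.53530714]
adapter 0.83 [366.3 167.4 389.2 213.7]
sleeve 0.72 [301.1 184.  320.4 218. ]
sleeve 0.47 [369.1 169.  390.1 216.3]
nozzle 0.61 [356.  211.3 379.9 267.2]
port 0.94 [139.1 236.8 244.5 341.1]
top 55.69945877065534 324.3218317701459 205.8248199354927 [-0.0528361  0.         0.         0.         0.       ] cam [0.4136193  0.04973466 0.92887188]
adapter 0.71 [219.2 198.3 248.1 223.6]
sleeve 0.72 [281.3 246.2 302.9 268.4]
nozzle 0.93 [298.5 163.4 318.2 186.4]
port 0.77 [408.4 184.  491.9 263. ]
```

View pics/scene0.png

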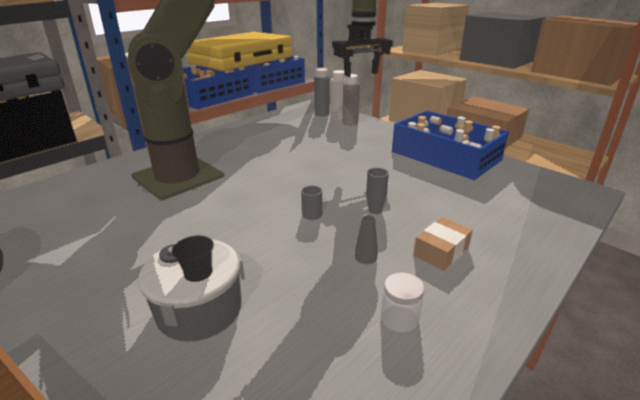

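View pics/top0.png

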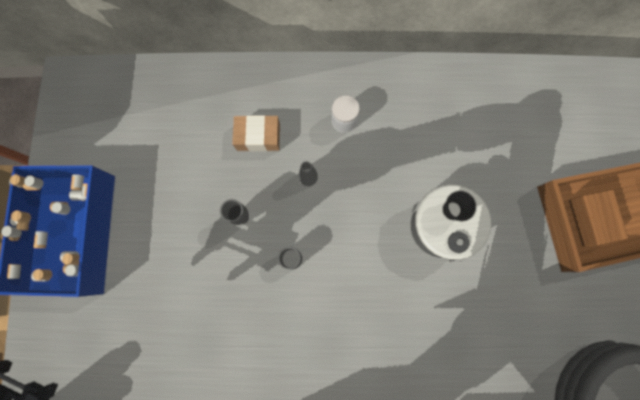

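The scene view shows the sleeve at (312,203), the adapter at (377,190), the nozzle at (367,240), and the black port at (195,258). The top view shows the adapter at (234,211), the nozzle at (308,173), the sleeve at (291,258), and the port at (460,206). The network boxes agree with this, except that "port" marks the whole tub. Next I'll measure from the masks and crops.

```bash
python3 - <<'E'
from h import *
def crop(d,u,v,w=24,s=8): return cv2.resize(d["img"][v-w:v+w,u-w:u+w,::-1],None,fx=s,fy=s,interpolation=cv2.INTER_CUBIC)
D={n:get_image(n) for n in("scene","top")}
a=np.hstack([crop(D["scene"],377,190),crop(D["top"],234,211)])
b=np.hstack([crop(D["scene"],195,258),crop(D["top"],460,206)])
cv2.imwrite("pics/crop0.png",cv2.resize(np.vstack([a,b]),(600,600)))
for th in("adapter","sleeve","nozzle"):
    for n in D:
        m=masks_of(n,th)[0]; ys,xs=np.nonzero(m["region"]); print(th,n,m["box"],xs.mean(),ys.mean(),len(xs))
# two-view triangulation of box centres of silhouette is approximate: silhouette fit
from scipy.optimize import least_squares
prof={"adapter":[(0,.017),(.05,.026),(.11,.026)],"sleeve":[(0,.026),(.07,.026)],"nozzle":[(0,.024),(.1,.013)]}
th=np.linspace(0,2*np.pi,48,endpoint=False)
for k,pr in prof.items():
    ms={n:masks_of(n,k)[0]["region"] for n in D}
    def sil(x,y,z,n):
        P=np.array([[x+r*np.cos(t),y+r*np.sin(t),z+h] for h,r in pr for t in th])
        hl=cv2.convexHull(proj(D[n],P).astype(np.float32)); M=cv2.moments(hl)
        return np.array([M["m10"]/M["m00"],M["m01"]/M["m00"]]),hl
    c={n:np.array(np.nonzero(ms[n]))[::-1].mean(1) for n in D}
    x0=atz(D["top"],*c["top"],.05)
    f=lambda p,ns=("scene","top"):np.concatenate([sil(*p,n)[0]-c[n] for n in ns])
    r=least_squares(f,x0*[1,1,0],x_scale=.01,diff_step=1e-3); print(k,np.round(r.x,4),np.round(r.fun,2))
E
```

```text
adapter scene [368.8, 170.0, 390.7, 214.7] 376.110843373494 189.20843373493975 830
adapter top [218.8, 198.8, 249.3, 226.1] 233.57239057239056 211.7946127946128 594
sleeve scene [301.2, 183.7, 318.5, 220.4] 310.9968895800933 202.03265940902023 643
sleeve top [278.4, 246.8, 300.9, 267.0] 285.9366197183099 256.8380281690141 142
nozzle scene [354.4, 213.3, 379.3, 264.5] 366.45677694770546 241.93062966915687 937
nozzle top [296.8, 160.3, 319.5, 186.3] 307.36768802228414 173.4958217270195 359
adapter [ 0.5439  0.2649 -0.0006] [ 0.43 -0.11  0.29  0.3 ]
sleeve [ 0.4419  0.144  -0.0011] [ 2.14 -0.28  1.53  1.32]
nozzle [ 0.6479  0.1006 -0.0008] [ 0.44 -0.09  0.37  0.37]
```

View pics/crop0.png

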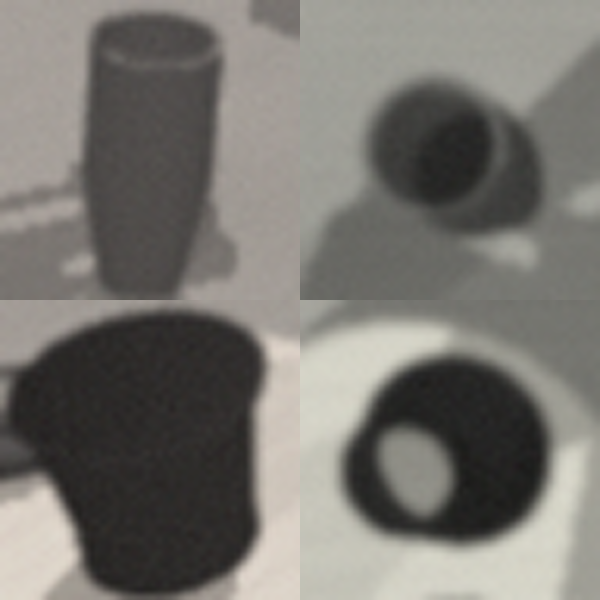

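```bash
python3 - <<'E'
from h import *
from scipy.optimize import minimize
D={n:get_image(n) for n in("scene","top")}
print("adapter rim top-view @.11:",atz(D["top"],231.1,209.7,.11))
M={}
for n,(u,v) in {"scene":(195,258),"top":(460,206)}.items():
    g=cv2.GaussianBlur(cv2.cvtColor(D[n]["img"],cv2.COLOR_RGB2GRAY),(3,3),0)
    print(n,g[v-24:v+24:4,u-28:u+28:4])
E
```

```text
adapter rim top-view @.11: [0.54476472 0.26401505 0.11      ]
scene [[157 157 157 155 156 156 149 143 135 149 156 157 156 157]
 [158 157 156 155 114  62  46  46  46  45  63 138 162 158]
 [157 157 148  55  40  43  43  44  44  46  47  59 206 205]
 [107 110  43  40  41  42  42  44  44  46  47  57 194 200]
 [ 96 113  38  41  40  42  42  44  45  46  45  96 200 199]
 [ 73  68  39  40  39  40  43  44  46  46  46 108 197 201]
 [ 84  80  64  41  42  44  45  46  45  44  45 107 201 200]
 [ 94  87 117  73  40  41  42  43  43  44  43 105 198 199]
 [172 182 200 185  41  41  42  42  42  44  43  95 198 208]
 [211 211 211 213  89  42  41  43  44  43  44  74 209 212]
 [211 213 213 212 144  40  42  41  43  44  44 156 212 209]
 [213 213 212 203 149  48  41  41  42  52 126 211 211 213]]
top [[165 164 155 123 118 118 117 116 115 115 114 115 115 114]
 [165 153 145 167 184 187 184 151 128 117 116 115 115 116]
 [162 190 207 210 210 202 163 119 132 147 132 118 117 117]
 [205 210 210 211 185  66  37  38  39  67 142 141 117 116]
 [209 209 210 206  75  35  36  37  37  38  62 152 142 118]
 [210 211 207 157  49  83  55  34  38  36  34 127 158 135]
 [204 199 190  64  86 141 135  53  35  35  33 133 197 156]
 [195 195 187  53  62 139 141  81  32  34  34 162 201 159]
 [198 197 195 103  43  99 133  48  31  33  65 203 184 158]
 [196 195 195 187 105  61  54  38  40  78 183 212 170 157]
 [197 197 197 197 196 195 201 184 190 207 212 208 163 157]
 [195 194 193 193 196 208 209 210 210 211 211 206 159 157]]
```

```bash
python3 - <<'E'
from h import *
from scipy.optimize import minimize
D={n:get_image(n) for n in("scene","top")}
S=6;W=30;M={};ctr={"scene":(195,258),"top":(460,206)}
vis=[]
for n,(u,v) in ctr.items():
    g=cv2.cvtColor(D[n]["img"],cv2.COLOR_RGB2GRAY)[v-W:v+W,u-W:u+W]
    g=cv2.resize(g,None,fx=S,fy=S,interpolation=cv2.INTER_CUBIC)
    b=(g<(66 if n=="scene" else 115)).astype(np.uint8)
    if n=="scene": b=cv2.morphologyEx(b,cv2.MORPH_OPEN,np.ones((25,25)))
    cs,_=cv2.findContours(b,cv2.RETR_EXTERNAL,cv2.CHAIN_APPROX_NONE)
    c=max(cs,key=cv2.contourArea); m=np.zeros_like(b); cv2.drawContours(m,[c],-1,1,-1); M[n]=m
th=np.linspace(0,2*np.pi,60,endpoint=False)
def hull(p,n):
    x,y,z,R1,R2=p
    P=np.array([[x+r*np.cos(t),y+r*np.sin(t),h] for h,r in((z,R1),(.1,R2)) for t in th])
    q=(proj(D[n],P)-np.array(ctr[n])+W+.5)*S-.5
    return cv2.convexHull(q.astype(np.float32))
def draw(p,n):
    m=np.zeros_like(M[n]); cv2.fillPoly(m,[np.round(hull(p,n)*16).astype(np.int32)],1,shift=4); return m
x0=atz(D["top"],460,206,.15)
def cost(q,fix=None,ns=("scene","top")):
    p=[q[0],q[1],.152,.034,.034] if len(q)==2 else q
    return sum((draw(p,n)!=M[n]).sum()/M[n].sum() for n in ns)
def nm(x,ns=("scene","top")):
    x=np.array(x,float);sim=np.vstack([x]+[x+np.eye(len(x))[i]*.006 for i in range(len(x))])
    return minimize(cost,x,args=(None,ns),method="Nelder-Mead",options=dict(initial_simplex=sim,xatol=1e-5,fatol=1e-5,maxiter=800))
a=nm(x0[:2]);print(a.x,a.fun)
for n in D: r=nm(x0[:2],(n,)); print(n,r.x,r.fun)
r=nm([*a.x,.152,.034,.03]);print("free",np.round(r.x,4),r.fun)
for n,(u,v) in ctr.items():
    im=cv2.resize(D[n]["img"][v-W:v+W,u-W:u+W,::-1],None,fx=S,fy=S,interpolation=cv2.INTER_CUBIC).copy()
    cv2.polylines(im,[np.int32(hull(r.x,n))],True,(0,255,0)); cv2.polylines(im,[np.int32(hull([*a.x,.152,.034,.034],n))],True,(0,0,255)); vis.append(im)
cv2.imwrite("pics/portfit.png",np.hstack(vis))
E
```

```text
[ 0.54789195 -0.22601969] 0.7816683740431966
scene [ 0.53689561 -0.22264732] 0.3987317012909469
top [ 0.55109711 -0.22807024] 0.33955144932646875
free [ 0.5488 -0.2276  0.1514  0.0316  0.0221] 0.1214208551269239
```

View pics/portfit.png

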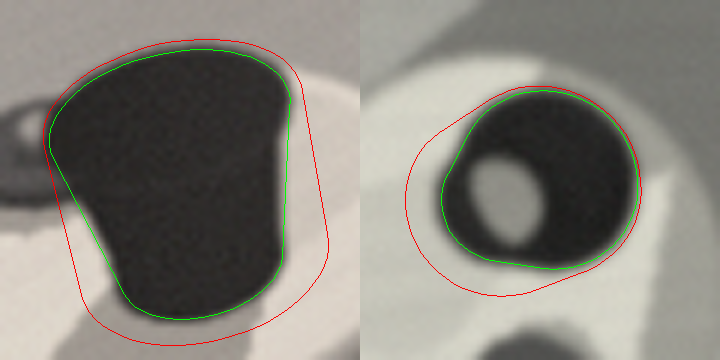

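Both views agree with the fits. The adapter is at (0.544, 0.265), foot at z≈0. The port is at (0.549, -0.228), rim at z≈0.151. I'm moving above the adapter.

Emit:
apply_moves(moves="0 0 -0.5 0 1;-0.4 -0.18 0 0 1;-0.7 -0.315 0 0 1;-0.7 -0.315 0 0 1;-0.7 -0.315 0 0 1;-0.7 -0.315 0 0 1;-0.7 -0.315 0 0 1;-0.7 -0.315 0 0 1;-0.7 -0.315 0 0 1;-0.7 -0.315 0 0 1;-0.7 -0.315 0 0 1;-0.3 -0.13 0 0 1;0 0 0 0 1")

```text
time_s: 3.02
tool_pos: [0.5449, 0.2644, 0.2539]
orientation: [0.176, 0.984, 0.0, -0.0]
wrist_force: [0.7, 0.5, -1.3]
gripper_width: 0.998
```

Emit:
apply_moves(moves="0 0 0.6 0 1;0 0 0.6 0 1;0 0 0.4 0 1;0 0 0 0 1")

```text
time_s: 3.52
tool_pos: [0.5415, 0.2669, 0.1566]
orientation: [0.173, 0.985, -0.001, -0.002]
wrist_force: [-0.1, -0.3, 0.5]
gripper_width: 1.0
```

```bash
python3 - <<'E'
from h import *
a=get_image("scene");b=get_image("top")
f=lambda d,u,v:cv2.resize(d["img"][v-50:v+50,u-50:u+50,::-1],(400,400),interpolation=cv2.INTER_CUBIC)
cv2.imwrite("pics/pre.png",np.hstack([f(a,377,170),f(b,234,211)]))
E
```

```text
(no output)
```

View pics/pre.png

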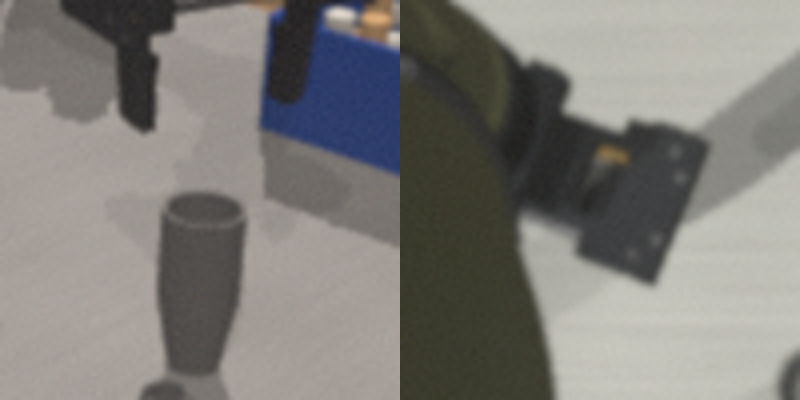

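The scene view shows the fingers straddling the adapter, with tips at about x=140 and x=288 in the crop and the collar centre at 203. I'll check that the pose has settled, then go down.

```bash
python3 - <<'E'
from h import *
d=get_image("scene")
s=read_state();print(np.round(s["tool_pos"],4),s["orientation"],s["time_s"])
R=np.array([-.939,.345,0]),np.array([.345,.94,0])
c=np.array(s["tool_pos"])-[0,0,.022]
print(proj(d,[c+R[1]*.044,c-R[1]*.044,[.544,.2645,.11]])-np.array([327,120]))
E
```

```text
[0.5445 0.2667 0.1593] [1.74109128e-01 9.84725671e-01 1.06259271e-03 4.85334608e-04] 3.675
[[67.64078245 38.0345839 ]
 [36.32959571 44.70003377]
 [50.76781995 51.77241643]]
```

```bash
python3 - <<'E'
from h import *
d=get_image("scene");b=get_image("top")
s=read_state();print(np.round(s["tool_pos"],4),s["time_s"])
y=np.array([.345,.94,0]);x=np.array([-.939,.345,0])
c=np.array(s["tool_pos"])-[0,0,.022]
f=lambda d,u,v:(cv2.resize(d["img"][v-50:v+50,u-50:u+50,::-1],(400,400),interpolation=cv2.INTER_CUBIC).copy(),u,v)
def dr(im,u,v,d,P,col):
    for p in proj(d,P): cv2.circle(im,tuple(int(k) for k in (p-[u-50,v-50]+.5)*4),3,col,-1)
A=f(d,377,170);B=f(b,234,211)
z=np.array([0,0,1])
for I,dd in((A,d),(B,b)):
    dr(*I,dd,[c+y*.044,c-y*.044],(0,0,255))
    g=c+z*(.019+.045)
    dr(*I,dd,[g+y*.0935,g-y*.0935],(0,255,0))
    dr(*I,dd,[g+y*.0935+x*.0375,g-y*.0935+x*.0375,g+y*.0935-x*.0375,g-y*.0935-x*.0375],(255,255,0))
cv2.imwrite("pics/pre2.png",np.hstack([A[0],B[0]]))
E
```

```text
[0.545  0.266  0.1594] 3.775
```

View pics/pre2.png

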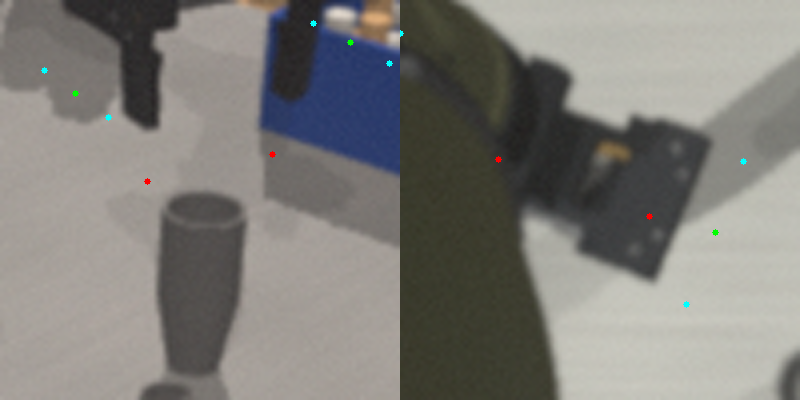

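The overlay and picture disagree: the tips appear about 13 px higher than the reported TCP implies. I'll work out where the tool really is before going lower.

```bash
python3 - <<'E'
from h import *
d=get_image("scene");b=get_image("top")
y=np.array([.345,.94,0])
im=cv2.imread("pics/scene0.png")[20:100,310:420]; im=cv2.resize(im,None,fx=5,fy=5,interpolation=cv2.INTER_CUBIC)
c=np.array([.215,.586,.223-.022])
for p in proj(d,[c+y*.044,c-y*.044]): cv2.circle(im,tuple(int(k) for k in (p-[310,20]+.5)*5),3,(0,0,255),-1)
cv2.imwrite("pics/st.png",im)
cv2.imwrite("pics/s2.png",d["img"][:,:,::-1]);cv2.imwrite("pics/t2.png",b["img"][:,:,::-1])
for n,u,v in(("scene0",0,0),):
    pass
a0=cv2.imread("pics/scene0.png");t0=cv2.imread("pics/top0.png")
# camera drift check on static background
for A,B in((a0,d["img"][:,:,::-1]),(t0,b["img"][:,:,::-1])):
    A=np.float32(cv2.cvtColor(A,cv2.COLOR_BGR2GRAY));B=np.float32(cv2.cvtColor(np.ascontiguousarray(B),cv2.COLOR_BGR2GRAY))
    print(cv2.phaseCorrelate(A[200:,:],B[200:,:]))
E
```

```text
((0.0034026295377316274, -0.009032845158344571), 0.7637439479827881)
((-0.06523048474764437, 0.015754667509170872), 0.6004443264007568)
```

View pics/st.png

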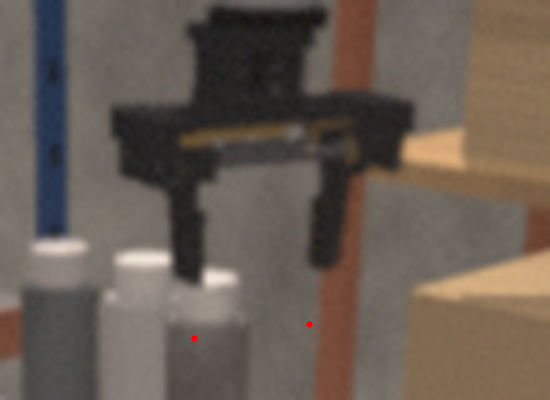

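View pics/s2.png

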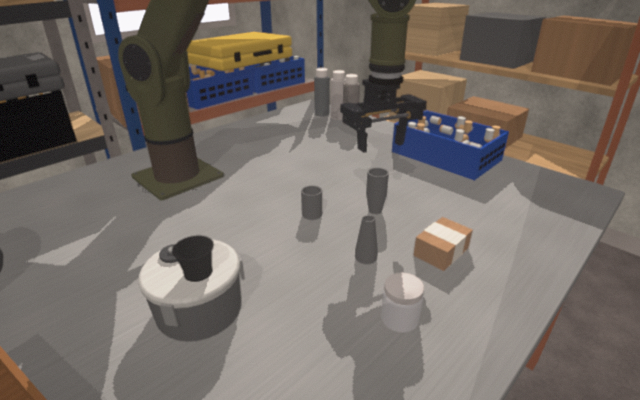

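View pics/t2.png

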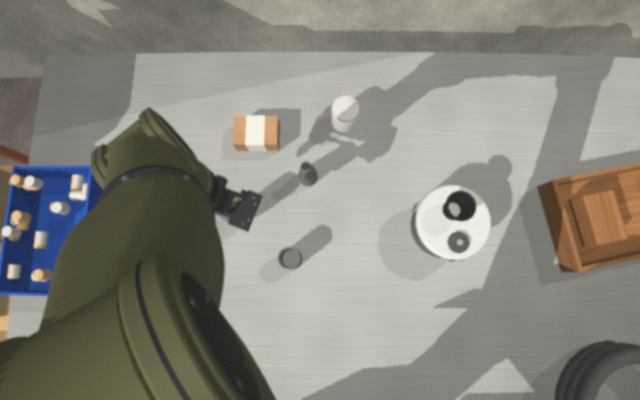

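The same ~12 px offset shows in the very first picture, while the objects and port fit to under 1 px. So the gripper probably sits about 35 mm higher than the reported TCP. I'll descend in part, which is safe either way, and look again.

Emit:
apply_moves(moves="0 0 0.4 0 1;0 0 0.4 0 1;0 0 0 0 1;0 0 0 0 1")

```text
time_s: 4.38
tool_pos: [0.5452, 0.2653, 0.111]
orientation: [0.175, 0.985, 0.001, 0.001]
wrist_force: [0.1, -1.1, -0.1]
gripper_width: 0.999
```

```bash
cat > ov.py <<'E'
from h import *
import sys
d=get_image("scene");b=get_image("top")
s=read_state();print(np.round(s["tool_pos"],4),s["time_s"],s["orientation"])
q=s["orientation"]
from scipy.spatial.transform import Rotation as Ro
Rm=Ro.from_quat(q).as_matrix();x,y,zt=Rm.T
name=sys.argv[1];up=float(sys.argv[2]);su,sv=int(sys.argv[3]),int(sys.argv[4]);tu,tv=int(sys.argv[5]),int(sys.argv[6])
c=np.array(s["tool_pos"])+zt*.022
out=[]
for dd,u,v in((d,su,sv),(b,tu,tv)):
    im=cv2.resize(dd["img"][v-40:v+40,u-40:u+40,::-1],(400,400),interpolation=cv2.INTER_CUBIC).copy()
    for dz,col in((0,(0,0,255)),(up,(0,255,0))):
        w=float(s["gripper_width"])*.044
        P=[c+y*w+x*.009+[0,0,dz],c+y*w-x*.009+[0,0,dz],c-y*w+x*.009+[0,0,dz],c-y*w-x*.009+[0,0,dz]]
        for p in proj(dd,P): cv2.circle(im,tuple(int(k) for k in (p-[u-40,v-40]+.5)*5),2,col,-1)
    out.append(im)
cv2.imwrite(f"pics/{name}.png",np.hstack(out))
E
python3 ov.py d1 .036 377 165 234 211
```

```text
[0.5454 0.2653 0.1113] 4.475 [1.75056031e-01 9.84557831e-01 7.58765833e-04 8.29201422e-04]
```

View pics/d1.png

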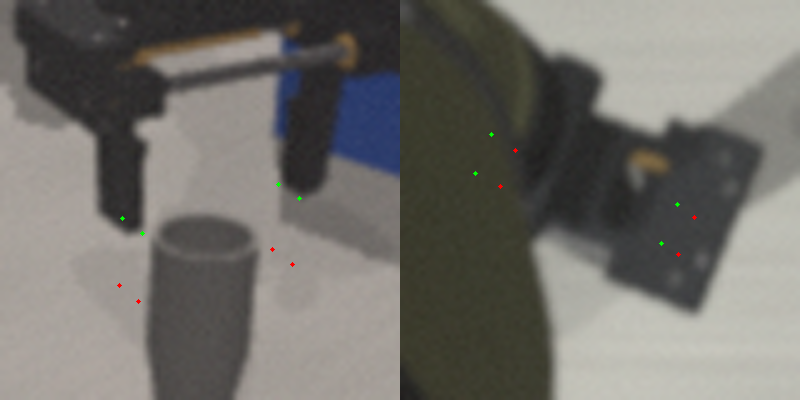

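The green marks (tips raised 36 mm) land on the real fingertips, at about (130,222) and (290,190) in the crop, and the red marks do not. So the true tip height is about reported + 36 mm, while xy is right. I'll continue in two steps.

Emit:
apply_moves(moves="0 0 0.25 0 1;0 0 0.25 0 1;0 0 0 0 1;0 0 0 0 1")

```text
time_s: 4.97
tool_pos: [0.5445, 0.2649, 0.0798]
orientation: [0.175, 0.985, -0.0, -0.0]
wrist_force: [0.5, -0.1, -0.4]
gripper_width: 1.0
```

```bash
python3 ov.py d2 .036 377 170 234 211
```

```text
[0.5449 0.2651 0.0803] 5.075 [1.74953193e-01 9.84576684e-01 2.74126079e-04 2.42806952e-04]
```

View pics/d2.png

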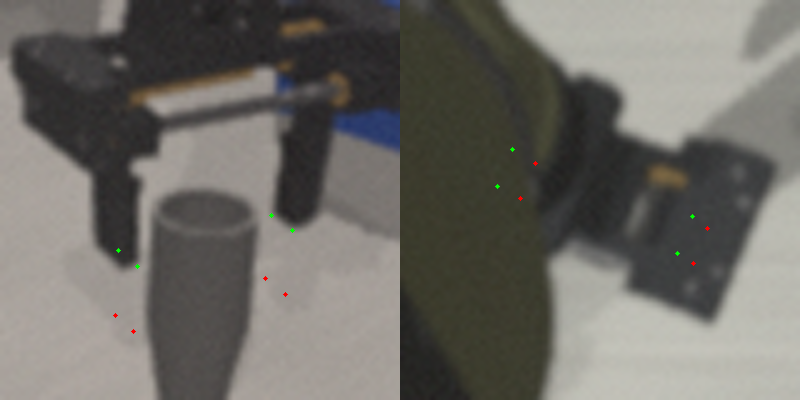

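The tips now straddle the collar's upper part. The tip marks match again, at about (128,260) and (285,223). I'll go 24 mm deeper, then close.

Emit:
apply_moves(moves="0 0 0.2 0 1;0 0 0.2 0 1;0 0 0 0 1;0 0 0 0 0.3;0 0 0 0 0.3;0 0 0 0 0.3;0 0 0 0 0.3;0 0 0 0 0.3;0 0 0 0 0.3")

```text
time_s: 6.2
tool_pos: [0.5447, 0.2649, 0.0562]
orientation: [0.175, 0.985, 0.0, 0.0]
wrist_force: [-0.0, 0.2, 1.8]
gripper_width: 0.582
```

```bash
python3 ov.py d3 .036 377 175 234 211
```

```text
[0.5448 0.2649 0.0562] 6.3 [1.75009022e-01 9.84566813e-01 1.15928542e-04 1.37112094e-04]
```

View pics/d3.png

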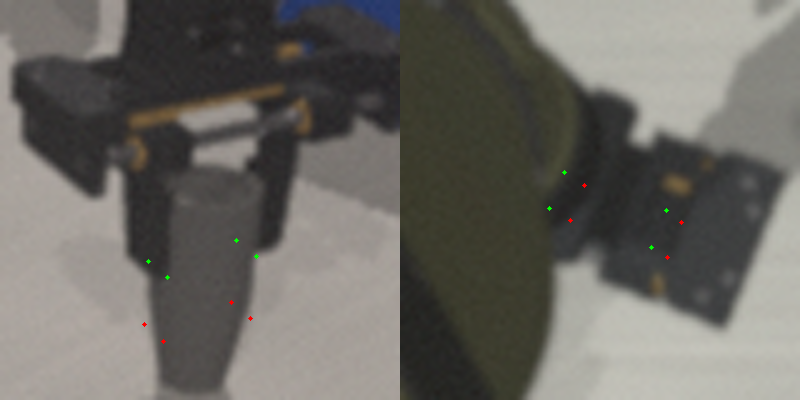

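The grip holds at 0.582 × 88 mm ≈ 51 mm, which matches the collar. The foot is at z=0 when the reported TCP z is 0.056. I'm lifting.

Emit:
apply_moves(moves="0 0 -0.15 0 0.3;0 0 -0.4 0 0.3;0 0 -0.6 0 0.3;0 0 -0.6 0 0.3;0 0 -0.6 0 0.3;0 0 -0.6 0 0.3;0 0 -0.4 0 0.3;0 0 0 0 0.3;-0.14 -0.38 0 0 0.3;-0.29 -0.77 0 0 0.3;-0.29 -0.77 0 0 0.3;-0.29 -0.77 0 0 0.3;0 0 0 0 0.3")

```text
time_s: 7.92
tool_pos: [0.5451, 0.0863, 0.2555]
orientation: [0.179, 0.984, -0.002, -0.001]
wrist_force: [-0.0, 1.1, -0.5]
gripper_width: 0.584
```

```bash
python3 - <<'E'
from h import *
s=read_state();print(s["tool_pos"],s["wrist_force"],s["gripper_width"])
a=get_image("scene");cv2.imwrite("pics/lift.png",a["img"][:,:,::-1])
E
```

```text
[0.54507933 0.08633002 0.25548756] [-0.03743379  1.08969217 -0.45169289] 0.5837329550259305
```

View pics/lift.png

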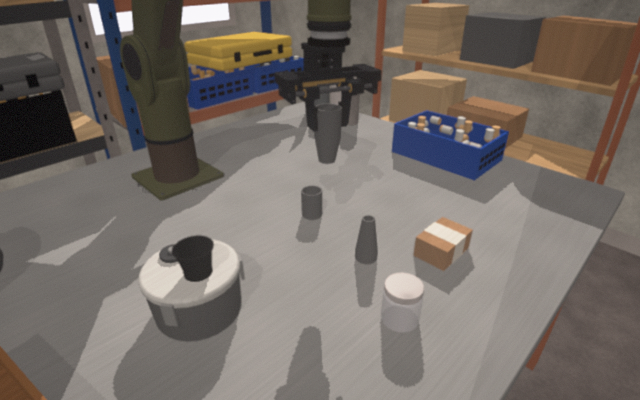

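The adapter hangs upright in the grip at (327,135) and the bystanders haven't moved. I'm going over the port.

Emit:
apply_moves(moves="-0.14 -0.38 0 0 0.3;-0.29 -0.76 0 0 0.3;-0.29 -0.76 0 0 0.3;-0.29 -0.76 0 0 0.3;-0.29 -0.76 0 0 0.3;-0.29 -0.76 0 0 0.3;-0.2 -0.55 0 0 0.3;-0.07 -0.17 0 0 0.3;0 0 0 0 0.3;0 0 0 0 0.3")

```text
time_s: 9.22
tool_pos: [0.5499, -0.219, 0.2569]
orientation: [0.173, 0.985, 0.001, -0.0]
wrist_force: [0.8, 0.6, -0.3]
gripper_width: 0.577
```

```bash
cat > ad.py <<'E'
from h import *
import sys
# draw predicted port rim/adapter using reported tool pose (foot = tcp_z-.0562)
d=get_image("scene");b=get_image("top");s=read_state();p=np.array(s["tool_pos"]);print(np.round(p,4),np.round(s["wrist_force"],1),s["time_s"])
th=np.linspace(0,2*np.pi,40)
ring=lambda x,y,z,r:np.array([[x+r*np.cos(t),y+r*np.sin(t),z] for t in th])
f=p[2]-.0562;o=[]
for dd,u,v in((d,195,215),(b,460,206)):
    W=70
    im=cv2.resize(dd["img"][v-W:v+W,u-W:u+W,::-1],(400,400),interpolation=cv2.INTER_CUBIC).copy()
    for R,col in((ring(.5488,-.2276,.152,.032),(0,255,0)),(ring(p[0],p[1],f,.017),(0,0,255)),(ring(p[0],p[1],f+.05,.026),(0,0,255)),(ring(p[0],p[1],f+.11,.026),(0,0,255))):
        cv2.polylines(im,[np.int32((proj(dd,R)-[u-W,v-W]+.5)*400/(2*W))],True,col)
    o.append(im)
cv2.imwrite(f"pics/{sys.argv[1]}.png",np.hstack(o))
E
python3 ad.py over
```

```text
[ 0.5498 -0.2196  0.2571] [-0.  -0.5 -0.8] 9.325
```

View pics/over.png

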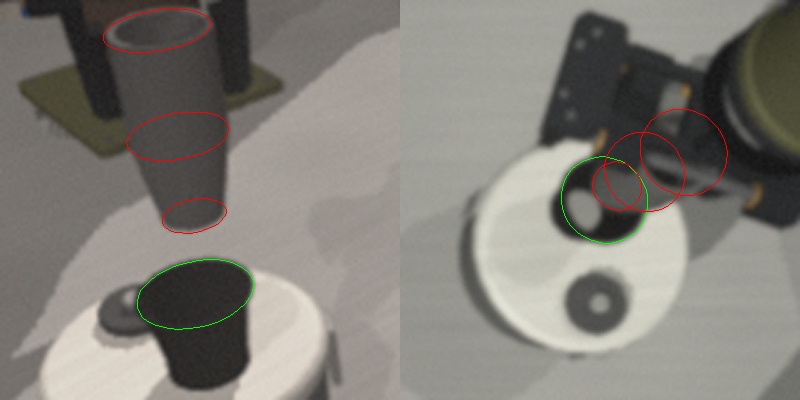

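The scene outline of the adapter matches the predicted rings, and the port rim fits too. I still need about 8 mm in -y. I'll shift, lower to just above the rim and check.

Emit:
apply_moves(moves="-0.03 -0.13 0 0 0.3;0 0 0.35 0 0.3;0 0 0.3 0 0.3;0 0 0 0 0.3;0 0 0 0 0.3")

```text
time_s: 9.95
tool_pos: [0.5488, -0.2302, 0.2187]
orientation: [0.175, 0.985, -0.0, 0.001]
wrist_force: [0.2, 0.8, -0.9]
gripper_width: 0.586
```

```bash
python3 ad.py over2
```

```text
[ 0.549  -0.2301  0.2189] [-0.1  0.5 -1.1] 10.05
```

View pics/over2.png

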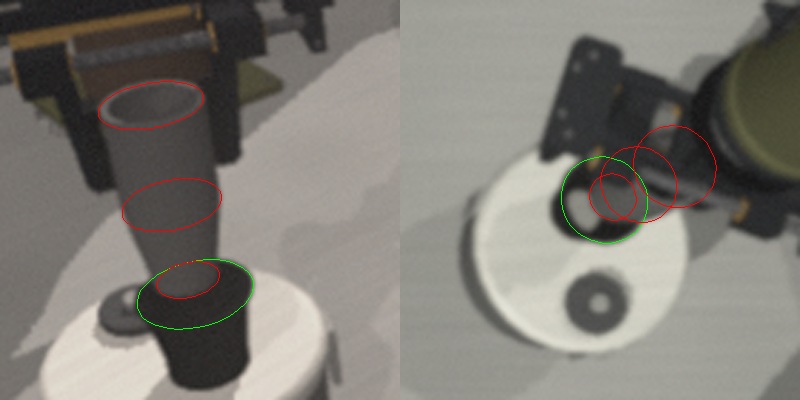

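It's about 2.5 mm past centre in y. I'll correct that and enter slowly.

Emit:
apply_moves(moves="0.015 0.04 0.1 0 0.3;0 0 0.15 0 0.3;0 0 0.15 0 0.3;0 0 0.15 0 0.3;0 0 0.1 0 0.3;0 0 0 0 0.3;0 0 0 0 0.3")

```text
time_s: 10.92
tool_pos: [0.5486, -0.2274, 0.1792]
orientation: [0.175, 0.985, 0.0, 0.0]
wrist_force: [0.3, -0.5, -0.8]
gripper_width: 0.579
```

```bash
python3 ad.py in1
```

```text
[ 0.5486 -0.2274  0.1793] [ 0.5  0.6 -0.3] 11.025
```

View pics/in1.png

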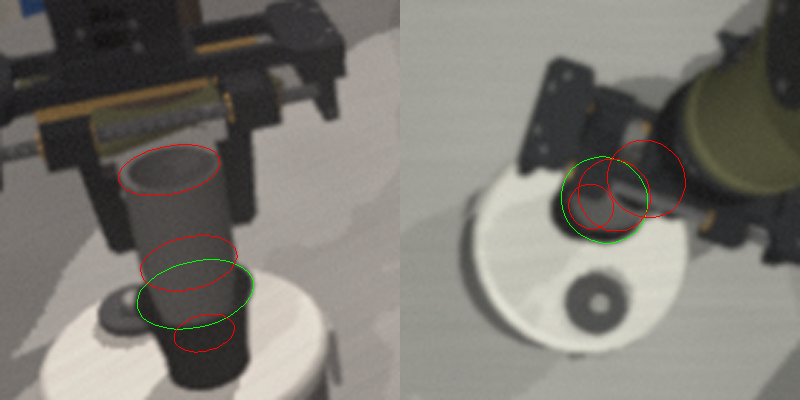

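The foot is about 29 mm below the rim with no contact force. I'll continue in small steps.

Emit:
apply_moves(moves="0 0 0.1 0 0.3;0 0 0.08 0 0.3;0 0 0.05 0 0.3;0 0 0 0 0.3;0 0 0 0 0.3")

```text
time_s: 11.65
tool_pos: [0.5484, -0.2274, 0.1652]
orientation: [0.175, 0.985, 0.0, 0.0]
wrist_force: [1.2, -0.5, -0.9]
gripper_width: 0.584
```

Emit:
apply_moves(moves="0 0 0.03 0 0.3;0 0 0.03 0 0.3;0 0 0 0 0.3;0 0 0 0 0.3")

```text
time_s: 12.15
tool_pos: [0.549, -0.2277, 0.1621]
orientation: [0.175, 0.985, -0.0, 0.001]
wrist_force: [1.0, -1.7, 3.6]
gripper_width: 0.581
```

Emit:
apply_moves(moves="0 0 0.03 0 0.3;0 0 0 0 0.3;0 0 0 0 0.3")

```text
time_s: 12.52
tool_pos: [0.5493, -0.2279, 0.1616]
orientation: [0.175, 0.985, -0.0, 0.001]
wrist_force: [-2.3, -0.9, 13.6]
gripper_width: 0.585
```

It's seated with a firm push of 13.6 N. I'll ease off a little, open, and retreat upward.

Emit:
apply_moves(moves="0 0 -0.03 0 0.3;0 0 0 0 0.65;0 0 0 0 0.8;0 0 0 0 1;0 0 0 0 1;0 0 0 0 1;0 0 0 0 1")

```text
time_s: 13.4
tool_pos: [0.5483, -0.2273, 0.1616]
orientation: [0.175, 0.985, 0.0, -0.0]
wrist_force: [0.0, -0.4, 0.2]
gripper_width: 0.999
```

```bash
python3 ad.py rel
```

```text
[ 0.5483 -0.2273  0.1616] [ 0.3 -1.2  1.1] 13.5
```

View pics/rel.png

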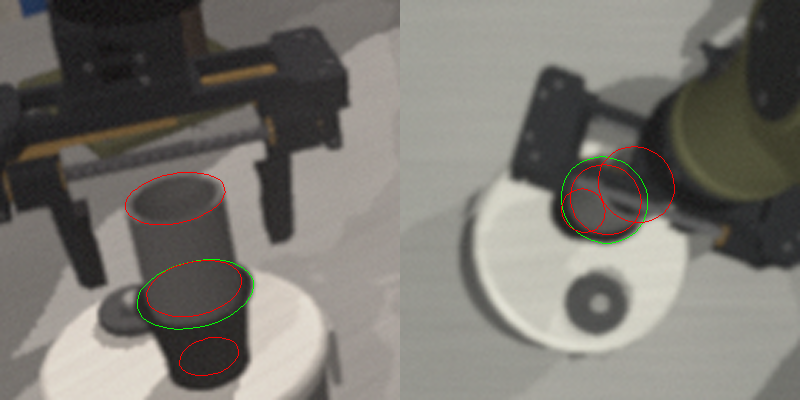

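The adapter stands upright in the port with the fingers clear on both sides. I'm retreating.

Emit:
apply_moves(moves="0 0 -0.2 0 1;0 0 -0.4 0 1;0 0 -0.6 0 1;0 0 -0.7 0 1;0 0 -0.7 0 1;0 0 0 0 1;0.5 0.7 0 0 1;0.5 0.7 0 0 1;0.5 0.7 0 0 1;0.5 0.7 0 0 1;0 0 0 0 1;0 0 0 0 1")

```text
time_s: 15.0
tool_pos: [0.4933, -0.029, 0.3173]
orientation: [0.175, 0.985, -0.0, -0.0]
wrist_force: [0.7, 0.2, 0.9]
gripper_width: 1.002
```

```bash
python3 - <<'E'
from h import *
s=read_state();print(s["time_s"],s["tool_pos"],s["wrist_force"])
D={n:get_image(n) for n in("scene","top")}
th=np.linspace(0,2*np.pi,40)
ring=lambda z,r:np.array([[.5488+r*np.cos(t),-.2276+r*np.sin(t),z] for t in th])
o=[]
for n,u,v in(("scene",195,230),("top",450,206)):
    W=50;im=cv2.resize(D[n]["img"][v-W:v+W,u-W:u+W,::-1],(400,400),interpolation=cv2.INTER_CUBIC).copy()
    for z,r,c in((.216,.026,(0,0,255)),(.152,.032,(0,255,0))): cv2.polylines(im,[np.int32((proj(D[n],ring(z,r))-[u-W,v-W]+.5)*4)],True,c)
    o.append(im)
    for k in("sleeve","nozzle","adapter"):
        for r in find_in(n,k)[:2]: print(n,k,round(r["score"],2),np.round(r["box"]))
cv2.imwrite("pics/fin.png",np.hstack(o));cv2.imwrite("pics/fins.png",D["scene"]["img"][:,:,::-1])
E
```

```text
15.0 [ 0.49332751 -0.02901398  0.31729339] [0.70796155 0.22324403 0.92036724]
scene sleeve 0.62 [300. 186. 322. 222.]
scene nozzle 0.7 [357. 215. 378. 264.]
scene adapter 0.84 [171. 205. 209. 261.]
top sleeve 0.8 [279. 248. 303. 267.]
top nozzle 0.72 [277. 247. 304. 267.]
top nozzle 0.58 [297. 162. 321. 188.]
```

View pics/fin.png

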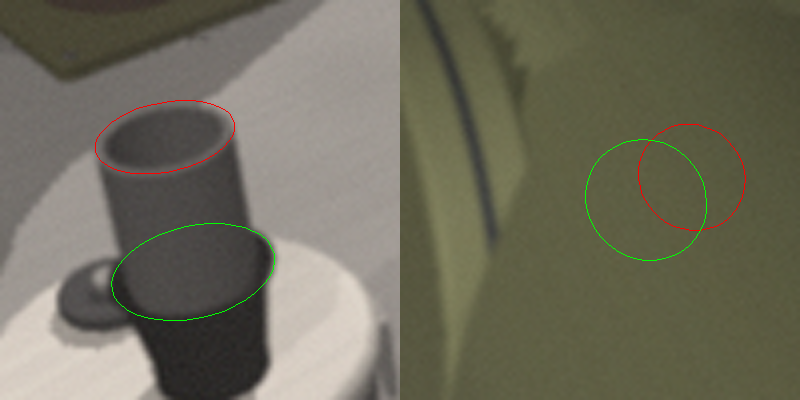

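View pics/fins.png

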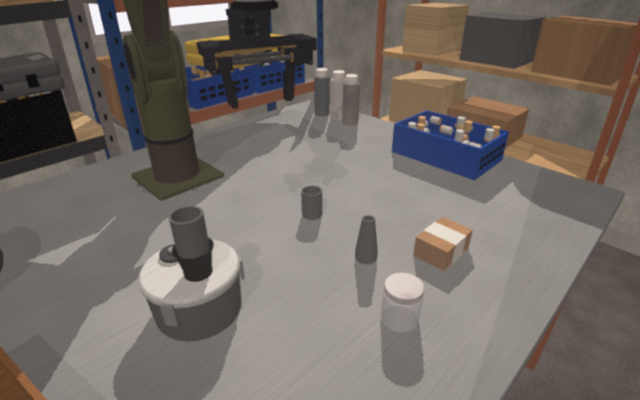

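The adapter's top rim (crop centre about (168,138)) lies within about 1 px of the outline predicted for fully home and upright. The sleeve at (312,203) and the nozzle at (367,240) are where they started.

```bash
python3 -c "
from bench import *
print(job_done())"
```

```text
the job is handed in; nothing more can be done
None
```

I took the tall adapter by its collar, lowered it narrow end down into the port, and pushed it home at about 14 N. I then released it, backed off and handed the job in at about 15 s.

**Last checks that passed:**
- **Depth:** the commanded depth put the foot about 46 mm below the rim.
- **Seating:** in the scene view, the adapter's top rim lies within about 1 px of the outline for fully home and upright.
- **Bystanders:** the sleeve and the nozzle still stand where they started.
- **Robot:** it was touching nothing, with the wrist force near zero.

**Checks that failed or disagreed:**
- **Tool height:** the reported tool position put the fingertips about 36 mm lower than the scene camera showed them. I set the grasp height from the pictures, and the port height from the reported height at the grasp.
- **Push force:** the final push was above the suggested 5–10 N.
- **Port size:** it fitted as a cone with a rim about 63 mm across, not a straight 68 mm neck.
- **Top view:** the arm blocked the port in the last top picture, so the final seating was checked from the scene view only. There, one network detection also mistook the sleeve for the nozzle.

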